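# Hook the drain screen under the lip, fold it down and lock it with the index slide

## Task

Take the slotted drain screen off its sloping stand by its upright fin, hook its plain edge under the overhanging lip of the white drain frame and swing the other end down until the screen lies flat on its seat. Then lock it: pull the black spring knob up, slide the keeper one notch so that its tongue stands over the screen's lug, and let the knob drop back fully into that notch. Leave all the other things on the bench where they stand.

Things in the scene. Friction and masses are not known exactly. Their poses are not given: they have to be found in the camera images.
- drain_screen: Loose slotted steel plate, 120 (x) x 100 (y) x 5 mm thick, about 0.16 kg. Origin: centre of the plate's underside; x runs from the plain hook edge (x = -60 mm) to the lug edge (x = +60), z out of the face with the fin. At the start it lies on the stand tilted 30 degrees, hook edge low, x up the slope. It fits into the frame only tilted, hook edge first.
- fin_top (a point): Middle of the top of the screen's upright grip fin, (15, 0, 41) mm in the screen's frame. The fin is 12 mm thick in the screen's x, 44 mm wide in y and stands 36 mm above the plate's upper face; grip it across its 12 mm thickness. Axes as the screen's.
- hook_edge (a point): Middle of the screen's hook edge, on the underside: (-60, 0, 0) mm in the screen's frame. Axes as the screen's.
- lug_end (a point): Middle of the end of the screen's lug, on the underside: (78, 0, 0) mm in the screen's frame. The lug continues the plate, 5 mm thick and 26 mm wide in y, from x = 60 to 78. Axes as the screen's.
- drain_stand: Fixed steel stand: two inclined bars rising toward its +x at 30 degrees, with a stop strip at their low end that stands 9 mm above the bars and holds the hook edge. Foot 130 x 100 mm, highest point about 72 mm. Origin: centre of the foot on the table, z up.
- drain_frame: Fixed white plastic frame with a rail, 186 (x) x 124 (y) mm. Origin: centre of its underside on the table, z up; +x points from the lip end to the rail end. Side walls: inner faces y = +-54 mm, top z = 40, from x = -85 to 59. Far ledge for the screen: top z = 30, x = 19 to 59. Aluminium rail: x = 59 to 93, top z = 50.
- lip (a point): Middle of the lip's free edge, on its underside: (-73, 0, 44) mm in the frame's axes. The lip overhangs 12 mm from the end wall, whose inner face is at x = -85, over the full width; its top is at z = 50. The ledge below it has its top at z = 30 and reaches to x = -67. Pushed right in, the screen may be tilted up to about 30 degrees.
- seat (a point): Where the middle of the screen's underside comes to lie: (-22, 0, 30) mm in the frame's axes, which are also the axes of the seated screen. Play: 3 mm either way in x (hook edge from x = -85 to -79, lug end before the rail face at x = 59) and 4 mm either way in y.
- keeper (a joint): Slide of the keeper carriage along the rail, m: 0 at the start, growing toward the frame's -y. Index holes at 0, 0.032 and 0.064 (play 1.5 mm); the middle one, 0.032, is the locked place, one notch on. About 1.5 N friction when the knob is out; blocked otherwise. The carriage is 34 mm wide in y, from x = 60 to 92 mm, top z = 68 mm.
- plunger (a joint): Height of the spring knob above its engaged place, m: 0 = pin fully in its hole, 0.014 = end of travel. The pin clears the hole above about 0.008. A spring pulls it down with 5 N at 0 and 8.5 N at the end.
- knob_grip (a point): Centre of the black knurled knob's head, 20 mm in diameter and 20 mm high, axis upright; at the start at (76, 32, 94) mm in the frame's axes. Below the head are a neck 16 mm long and 10 mm thick, then the carriage top. Moves with keeper and plunger; axes as the frame's.
- keeper_tongue (a point): Middle of the underside of the keeper's tongue (15 x 18 x 6 mm), at x = 52.5, z = 37.5 mm in the frame's axes and at the knob's y; it reaches in from the rail over x = 45 to 60 mm. With the keeper at 0.032 it is centred over the seated lug, 2.5 mm above it.
- peel_jar: Bystander: open glass with peel and a stirring rod, 64 x 78 x 156 mm. Origin: centre of its underside.
- juice_bottle: Bystander: small glass bottle, 66 x 67 x 183 mm. Origin: centre of its underside.
- mini_jar: Bystander: small square glass jar, 47 x 46 x 66 mm. Origin: centre of its underside.
- timer: Bystander: white kitchen timer, 62 x 62 x 22 mm. Origin: centre of its underside.
- label_tape: Bystander: roll of tape lying flat, 94 x 93 x 25 mm. Origin: centre of its underside.
- starter_tub: Bystander: small food tub, 72 x 71 x 71 mm. Origin: centre of its underside.
- wash_bottle: Bystander: red squeeze bottle with a spout, 77 x 78 x 256 mm. Origin: centre of its underside.

How it is judged:
By the outcome, as a careful person would: the job done as asked, in the order asked, and still so for the second after the job is handed in, with the robot touching nothing.
It also fails if it takes over 58 s, if anything falls off the work surface, if the arm or the gripper's body presses on something with over 40 N, if the wrist force passes 120 N, or if a joint passes its speed limit or range.

## Robot

A 7-joint arm with a two-finger parallel gripper is mounted at the origin on a cart in front of the work surface, level with it; the furniture and walls round the work are solid. World frame = base frame: x ahead of the robot, y to its left, z up, the work surface at z = 0. Lengths are in m, angles in degrees, forces in N, time in s.
With the tool pointing down it reaches from about 0.425 to 0.875 m from the base axis. Payload 4.7 kg.
Tool frame: the origin (TCP) lies on the mounting face of the last link; the fingertips stand 182 mm ahead of it and the grasp point (between the pads) lies 164 mm ahead of it; z points along the fingers, y is the line along which they close (so a half turn about z gives the same grasp; the last joint's range is limited). The gripper opens to 87 mm and grips with 3 to 60 N. Pads are 19 mm wide; open, the fingers measure 117 mm over their backs; the gripper's body (75 mm by 190 mm) begins 51 mm behind the grasp point.
Start: joints at [69.047, 18.392, -4.016, 83.108, 1.295, 78.541, -3.26], TCP at [0.241, -0.604, 0.405] pointing down, gripper open.
Joint ranges: [-163.93, 163.93], [-17.29, 119.83], [-79.2, 71.16], [3.27, 140.29], [-89.18, 269.18], [5.43, 117.66], [-154.24, 154.24]. Speed limits (degrees/s): [147.25, 147.25, 180, 180, 180, 180, 180].

## Interface

Orientations are given as [roll, pitch, yaw] about the fixed x, y, z axes, in that order (R = Rz(yaw) Ry(pitch) Rx(roll)).
In Python, from cell import env gives the robot as it stands.
- The arm moves only by the tool servo_tool, never from a script. Its argument "plan" is a list of rows, each an object with "xyz": the shift along the tool's x, y, z in cm, a list of three; "twist": the turn, a rotation vector about the tool's x, y, z in degrees, a list of three; "jaw": the closure, from 0 (fully open) to 1 (shut). In form: [{"xyz": [x, y, z], "twist": [wx, wy, wz], "jaw": jaw}, ...]. A call has 1 to 10 rows; each row is the pose to reach, as a shift and turn from the pose commanded when the call began, along the tool's axes at that moment; what a row does not reach only later rows make up. A row lasts 1/12 s, in which the tool goes at most 41.7 mm and 7.16 degrees, less where a joint would pass 70% of its speed; a pose out of reach is approached as far as the arm can. A call with a gripper value outside its range is refused whole. The fingers move at their own pace and stop on an object; "newtons" is the grip in N (left out, the last holds). Time passes only in rows, so rows that repeat a pose let the fingers close. It gives the time, the measured TCP pose, the force, the opening and the grip force at its end, in the units of the state.
- env.get_obs(): the state, without advancing time (a new reading comes with each control period).
- env.read_camera(name): name is "scene" or "top" or "wrist"; returns a dict with "img" (400x640x3 uint8, red, green, blue), "camera_matrix" (3x3 intrinsics, pixels), "R" (3x3) and "t" (3): a world point X has camera coordinates R X + t. Camera axes: x right, y down, z forward; pixel columns grow to the right and rows downward; lengths in m; the calibration is good to about 2 mm. A picture is of the moment at which its call begins. There is no depth.
- env.sign_off(): hands the job in; it is judged then, once.
The state is a dict: "time_s": time; "qpos": joint angles; "joint_velocities": joint speeds; "effort": joint torques, N m; "tool_pos": TCP position; "tool_rot": TCP orientation; "force": force on the tool from outside, world axes, zero at the start; "wrist_torque": the same for the moment, N m; "grip_width": finger opening in m; "grasp_force": force on a finger pad.
Only numpy, scipy, OpenCV 4.12 (cv2) and the standard library are available. Lean on these libraries where they do the work, as an engineer would, in place of code of your own. Each camera call takes 0.05 s, during which the arm holds its last target. There are 200 camera calls.

## Working session

There is one attempt and no reset: what is moved stays moved. The work goes in short steps, Python scripts to look and compute and a tool call to move; the robot and the scene stay as the last step left them, time stands still between calls to the robot, and variables do not carry over. Pictures are saved under pics/ and viewed, at most 10 in all, crops included, and the job is handed in when it is done.

Besides the shell and the picture viewer there is one more tool, called after "Call:" by a JSON object that holds its "name" and its "arguments". servo_tool: Moves the arm, as the interface text tells. Its arguments: {"type":"object","properties":{"plan":{"type":"array","items":{"type":"object","properties":{"xyz":{"type":"array","items":{"type":"number"}},"twist":{"type":"array","items":{"type":"number"}},"jaw":{"type":"number"}}}},"newtons":{"type":"number"}},"required":["plan"]}

```bash
ls; mkdir -p pics; python3 - <<'E'
from cell import env
import cv2,numpy as np
o=env.get_obs();print(o)
for n in("scene","top"):
    c=env.read_camera(n);cv2.imwrite(f"pics/{n}0.png",c["img"][:,:,::-1]);np.savez(f"{n}0.npz",**c)
    print(n,c["camera_matrix"],c["R"],c["t"],-c["R"].T@c["t"])
E
```

```text
pics
{'time_s': 0.0, 'qpos': array([69.045836  , 18.43983022, -4.01465119, 83.17430996,  1.29645931,
       78.53904247, -3.26080299]), 'joint_velocities': array([ 0.00154977, -0.00589045, -0.03064208, -0.06121541,  0.02779137,
       -0.01373003,  0.06092496]), 'effort': array([ 5.87280938e-04, -4.91287744e+01, -4.03830204e-01, -3.12524199e+01,
       -6.39863173e-02,  4.37680143e-02,  1.84476576e-04]), 'tool_pos': array([ 0.2408742 , -0.60351137,  0.40365751]), 'tool_rot': array([-1.79892135e+02,  7.32948402e-03,  2.17625604e+01]), 'force': array([0.53800048, 1.21430945, 0.20054393]), 'wrist_torque': array([-0.00664463, -0.00104259,  0.03725568]), 'grasp_force': 0.0, 'grip_width': 0.08757944800010137}
scene [[394.13234733   0.         320.8175229 ]
 [  0.         394.13234733 195.99903491]
 [  0.           0.           1.        ]] [[-0.78733577 -0.61640841  0.01196076]
 [-0.26037596  0.31486665 -0.91272304]
 [ 0.55884411 -0.7217338  -0.40840371]] [0.44475672 0.20942118 1.08680153] [-0.20265152  0.99259342  0.62967769]
top [[440.34088453   0.         312.80254283]
 [  0.         440.34088453 200.36843122]
 [  0.           0.           1.        ]] [[-0.00786525 -0.99996848  0.00108878]
 [-0.99671479  0.00775188 -0.08061975]
 [ 0.08060877 -0.0017193  -0.99674434]] [0.02214812 0.52636644 1.35755983] [0.41538019 0.02040115 1.39555148]
```

View pics/scene0.png

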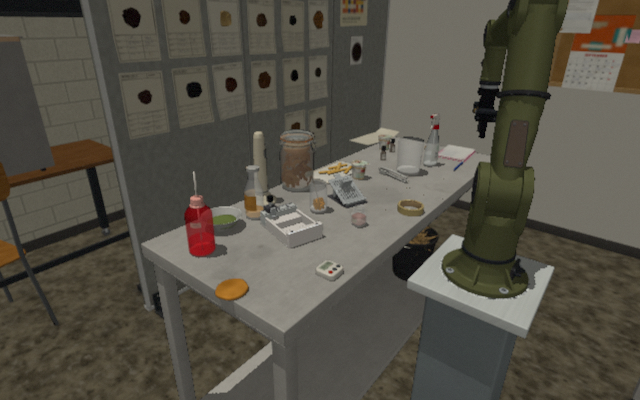

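View pics/top0.png

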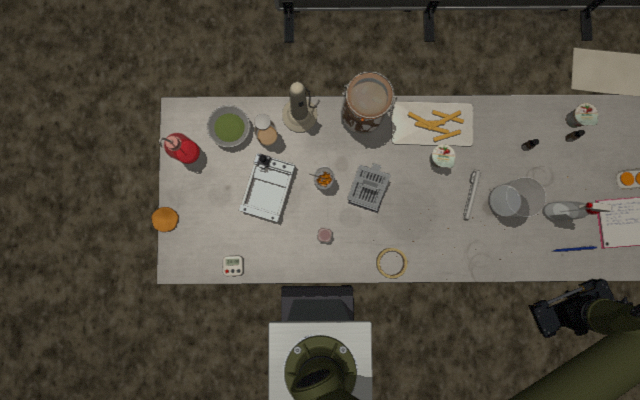

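The top view shows the frame near (268,190), with its rail end up and the black knob at about (263,160). The screen on its stand is at (369,187) with its lug up at (375,168). I'll enlarge both areas.

```bash
python3 - <<'E'
import cv2,numpy as np
t=cv2.imread("pics/top0.png");s=cv2.imread("pics/scene0.png")
a=cv2.resize(t[145:230,235:395],(800,425),interpolation=cv2.INTER_CUBIC) # x5
cv2.imwrite("pics/topc.png",a)
b=cv2.resize(s[165:250,250:380],(780,510),interpolation=cv2.INTER_CUBIC) # x6
cv2.imwrite("pics/scenec.png",b)
E
```

```text
(no output)
```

View pics/topc.png

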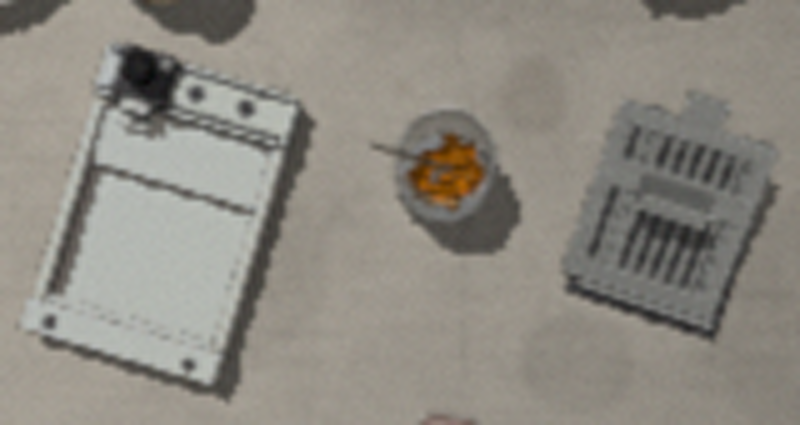

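View pics/scenec.png

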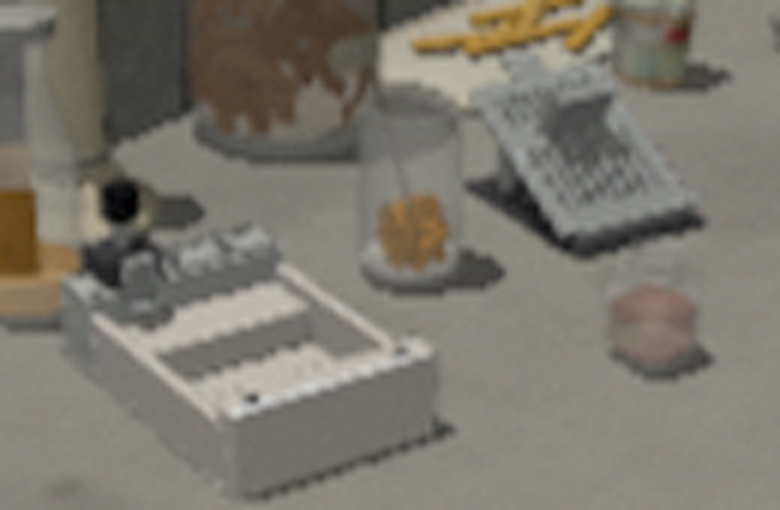

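The top crop shows the frame's lip-end corners at about (22,325) and (215,385) and its rail end at (108,45) and (300,100). The knob is at (140,70). The screen's corners are (567,275), (712,335), (775,150) and (625,97), with its lug near (708,95) and the fin's top at about (675,192). The peel jar stands between the two. The scene crop confirms which way both face, with the screen's corners at (475,95), (620,65), (695,205) and (570,245).

```bash
cat > h.py <<'E'
import numpy as np
from scipy.spatial.transform import Rotation as Ro
def load(n): return dict(np.load(n))
def ray(c,p):
    d=c["R"].T@np.linalg.inv(c["camera_matrix"])@[p[0],p[1],1.]; return -c["R"].T@c["t"],d/np.linalg.norm(d)
def plane(c,p,z):
    o,d=ray(c,p); return o+d*(z-o[2])/d[2]
def tri(c1,p1,c2,p2):
    A=np.zeros((3,3));b=np.zeros(3);L=[]
    for c,p in((c1,p1),(c2,p2)):
        o,d=ray(c,p);M=np.eye(3)-np.outer(d,d);A+=M;b+=M@o;L.append((M,o))
    x=np.linalg.solve(A,b);return x,max(np.linalg.norm(M@(x-o)) for M,o in L)
def proj(c,X):
    q=c["camera_matrix"]@(c["R"]@np.asarray(X)+c["t"]);return q[:2]/q[2]
E
python3 - <<'E'
from h import *
np.set_printoptions(precision=4,suppress=True)
T=load("top0.npz");S=load("scene0.npz")
t=lambda x,y:(235+x/5-.4,145+y/5-.4)
s=lambda x,y:(250+x/6-.4,165+y/6-.4)
P=[plane(T,t(*p),.05) for p in((22,325),(215,385),(108,45),(300,100))]
print(np.array(P))
print("w",np.linalg.norm(P[0]-P[1]),np.linalg.norm(P[2]-P[3]),"l",np.linalg.norm(P[2]-P[0]),np.linalg.norm(P[3]-P[1]),"c",np.mean(P,0))
for a,b in((2,0),(3,1)):
    d=P[a]-P[b];print("yaw",np.degrees(np.arctan2(d[1],d[0])))
for a,b in((0,1),(2,3)):
    d=P[a]-P[b];print("yaw",np.degrees(np.arctan2(d[1],d[0]))-90)
Q={}
for n,a,b in(("lowL",(567,275),(695,205)),):pass
# screen corners: top-left = +y side. scene view from +y,-x side
for n,a,b in(("up+y",(625,97),(475,95)),("up-y",(775,150),(620,65)),("low-y",(712,335),(695,205)),("low+y",(567,275),(570,245)),("lug",(708,97),(522,62)),("knob",(140,68),(121,200))):
    Q[n]=tri(T,t(*a),S,s(*b));print(n,*Q[n])
E
```

```text
[[0.4976 0.2441 0.05  ]
 [0.46   0.1261 0.05  ]
 [0.6706 0.1919 0.05  ]
 [0.6354 0.0734 0.05  ]]
w 0.12389755588383636 0.12369286640878518 l 0.18071111008886576 0.18312118082293358 c [0.5659 0.1589 0.05  ]
yaw -16.78604072929887
yaw -16.72638725642167
yaw -17.67695829920291
yaw -16.562073052190897
up+y [ 0.6299 -0.1264  0.0714] 0.002716296444133481
up-y [ 0.5905 -0.2199  0.0742] 0.009612782906779622
low-y [ 0.4917 -0.1823  0.0148] 0.0018463759238247523
low+y [ 0.5285 -0.0937  0.0085] 0.0007629606582660607
lug [ 0.6285 -0.1754  0.0796] 0.002356847847451648
knob [0.6479 0.167  0.0953] 0.00011160915947636615
```

```bash
cat >> h.py <<'E'
FC=np.array([.566,.159,0]);FY=-17.
def shift(cur_pos,cur_rpy,pos,R):
    "tool-axis shift cm and rotvec deg from current pose to target"
    R0=Ro.from_euler('xyz',cur_rpy,degrees=True)
    return np.round(R0.inv().apply(np.asarray(pos)-cur_pos)*100,2),np.round((R0.inv()*R).as_rotvec(degrees=True),2)
def toolR(yaw,tilt):  # tool x=screen y, tool y=screen x, z=-screen z; tilt = lug end up
    return Ro.from_euler('z',yaw,degrees=True)*Ro.from_euler('y',-tilt,degrees=True)*Ro.from_matrix(np.array([[0,1,0],[1,0,0],[0,0,-1.]]))
E
python3 - <<'E'
from h import *
from cell import env
o=env.get_obs()
print(shift(o["tool_pos"],o["tool_rot"],[.49,-.13,.40],toolR(-20,0)))
E
```

```text
(array([ 40.69, -34.74,   0.43]), array([-1.000e-01, -3.000e-02, -4.823e+01]))
```

Call:
{"name": "servo_tool", "arguments": {"plan": [{"xyz": [20,-17,0],"twist": [0,0,-24],"jaw": 0},{"xyz": [20,-17,0],"twist": [0,0,-24],"jaw": 0},{"xyz": [20,-17,0],"twist": [0,0,-24],"jaw": 0},{"xyz": [20,-17,0],"twist": [0,0,-24],"jaw": 0},{"xyz": [20,-17,0],"twist": [0,0,-24],"jaw": 0},{"xyz": [40.7,-34.7,0.4],"twist": [0,0,-48.2],"jaw": 0},{"xyz": [40.7,-34.7,0.4],"twist": [0,0,-48.2],"jaw": 0},{"xyz": [40.7,-34.7,0.4],"twist": [0,0,-48.2],"jaw": 0},{"xyz": [40.7,-34.7,0.4],"twist": [0,0,-48.2],"jaw": 0},{"xyz": [40.7,-34.7,0.4],"twist": [0,0,-48.2],"jaw": 0}]}}

```text
time_s: 0.93
tool_pos: [0.4356, -0.2331, 0.402]
tool_rot: [-180.0, 0.0, 70.1]
force: [1.7, -0.3, -0.2]
grip_width: 0.087
grasp_force: 0.0
```

Call:
{"name": "servo_tool", "arguments": {"plan": [{"xyz": [0,0,0],"twist": [0,0,0],"jaw": 0}]}}

```text
time_s: 1.02
tool_pos: [0.4391, -0.2262, 0.4023]
tool_rot: [180.0, -0.2, 70.7]
force: [1.1, 1.4, 0.9]
grip_width: 0.0871
grasp_force: 0.0
```

Call:
{"name": "servo_tool", "arguments": {"plan": [{"xyz": [11,1.3,0],"twist": [0,0,0],"jaw": 0},{"xyz": [11,1.3,0],"twist": [0,0,0],"jaw": 0},{"xyz": [11,1.3,0],"twist": [0,0,0],"jaw": 0},{"xyz": [11,1.3,0],"twist": [0,0,0],"jaw": 0},{"xyz": [11,1.3,0],"twist": [0,0,0],"jaw": 0}]}}

```text
time_s: 1.43
tool_pos: [0.4856, -0.1347, 0.4019]
tool_rot: [-180.0, 0.0, 70.2]
force: [-0.1, -0.9, -0.5]
grip_width: 0.0874
grasp_force: 0.0
```

```bash
python3 - <<'E'
from h import *
from cell import env
import cv2
np.set_printoptions(precision=4,suppress=True)
o=env.get_obs();print(o["tool_pos"],o["tool_rot"],o["qpos"])
c=env.read_camera("wrist");np.savez("w1.npz",**c);cv2.imwrite("pics/w1.png",c["img"][:,:,::-1]);print(-c["R"].T@c["t"],c["R"],c["camera_matrix"][0])
E
```

```text
[ 0.4856 -0.1347  0.4019] [-179.9702    0.0102   70.2021] [ 43.464    2.0766 -31.4718 102.7184   1.1257  75.5438  -8.0706]
[ 0.5106 -0.0651  0.3808] [[ 0.941  -0.3383  0.0005]
 [-0.3261 -0.9066  0.268 ]
 [-0.0903 -0.2524 -0.9634]] [343.2203   0.     321.3926]
```

View pics/w1.png

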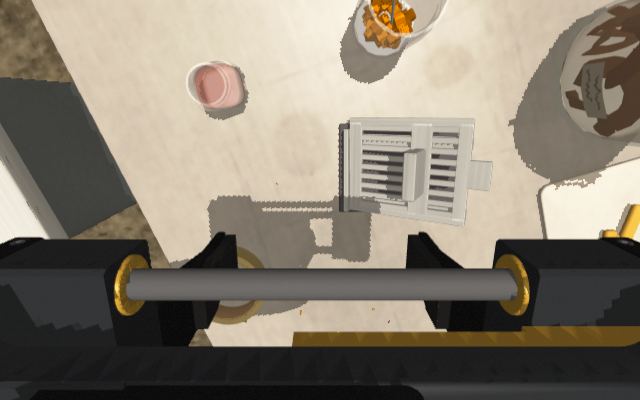

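The wrist view shows the screen with its hook edge at left near x≈345 and its lug at (482,175). The fin is at about (412,175), running from row 149 to 200. I'll enlarge it to get the corners.

```bash
python3 - <<'E'
import cv2
w=cv2.imread("pics/w1.png");cv2.imwrite("pics/w1c.png",cv2.resize(w[105:235,330:500],None,fx=4.6,fy=4.6,interpolation=cv2.INTER_CUBIC))
E
```

```text
(no output)
```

View pics/w1c.png

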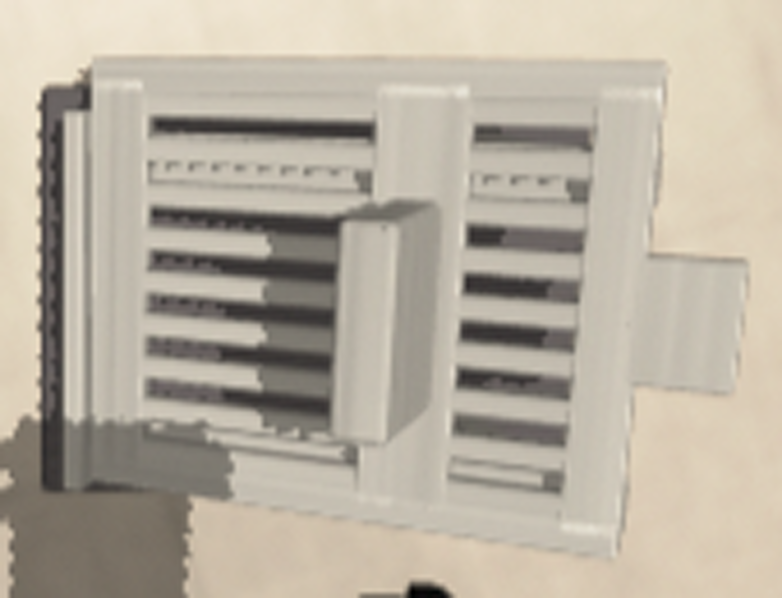

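The crop gives the upper-face corners at (93,60), (665,63), (615,553) and (90,488). The lug's end corners are (747,260) and (735,392), and the fin's top corners are (342,220), (400,222), (388,443) and (333,435).

```bash
python3 - <<'E'
from h import *
import cv2
np.set_printoptions(precision=4,suppress=True)
W=load("w1.npz");T=load("top0.npz");S=load("scene0.npz")
px=np.array([(93,60),(665,63),(615,553),(90,488),(747,260),(735,392),(342,220),(400,222),(388,443),(333,435)],float)/4.6-.4+[330,105]
ob=np.array([(-60,50,5),(60,50,5),(60,-50,5),(-60,-50,5),(78,13,5),(78,-13,5),(9,22,41),(21,22,41),(21,-22,41),(9,-22,41)],float)/1000
ok,r,t=cv2.solvePnP(ob,px,W["camera_matrix"],None)
e=cv2.projectPoints(ob,r,t,W["camera_matrix"],None)[0][:,0]-px
Rw=Ro.from_matrix(W["R"].T)*Ro.from_rotvec(r[:,0]);tw=W["R"].T@(t[:,0]-W["t"])
print(np.round(e,1).tolist());print("origin",tw,"ZYX",Rw.as_euler('ZYX',degrees=True))
f=lambda p:Rw.apply(np.array(p)/1e3)+tw
print("hook",f((-60,0,0)),"fin",f((15,0,41)))
# fin top with assumed yaw,tilt 30 triangulated with top view
for q,c in(((625,97),(-60,50,5)),):pass
for n,c in(("up+y",(60,50,5)),("low+y",(-60,50,5)),("lug",(78,0,5)),("fintop",(15,0,41))):
    print(n,f(c),"top-crop px",(proj(T,f(c))-[235,145]+.4)*5,"scene-crop",(proj(S,f(c))-[250,165]+.4)*6)
E
```

```text
[[0.0, 0.5], [-0.3, -0.3], [0.4, 0.7], [0.1, -1.0], [-0.1, -0.1], [-0.7, -0.1], [-0.3, -0.6], [0.7, -0.4], [0.6, 0.5], [-0.5, 0.7]]
origin [ 0.5695 -0.1541  0.0373] ZYX [-18.4121 -29.3164  -1.0026]
hook [ 0.5199 -0.1376  0.0079] fin [ 0.5631 -0.1512  0.0804]
up+y [ 0.633  -0.1225  0.0703] top-crop px [620.7603  95.933 ] scene-crop [463.0235  96.7651]
low+y [ 0.5338 -0.0894  0.0115] top-crop px [561.1702 267.3139] scene-crop [557.8258 240.361 ]
lug [ 0.6317 -0.1747  0.0799] top-crop px [709.0025  94.8225] scene-crop [513.6919  60.4099]
fintop [ 0.5631 -0.1512  0.0804] top-crop px [672.2413 208.0568] scene-crop [580.2398  95.2624]
```

```bash
cat >> h.py <<'E'
SO=np.array([.569,-.1555,.0372]);SY=-18.7
def tcp(org,yaw,tilt,g=(15,0,30),back=0):
    "tool pose that holds grasp point g (screen mm) for screen origin org"
    Rs=Ro.from_euler('z',yaw,degrees=True)*Ro.from_euler('y',-tilt,degrees=True)
    return org+Rs.apply(np.array(g)/1e3+[0,0,.164+back]),toolR(yaw,tilt)
E
python3 - <<'E'
from h import *
from cell import env
o=env.get_obs()
for b in(.08,0):
    p,R=tcp(SO,SY,30,back=b);print(p,shift(o["tool_pos"],o["tool_rot"],p,R))
E
```

```text
[ 0.45153681 -0.11574091  0.28199096] (array([ 0.82, -3.85, 11.99]), array([-30.04,   0.39,  -1.25]))
[ 0.48942523 -0.12856542  0.21270893] (array([ 0.91,  0.16, 18.91]), array([-30.04,   0.39,  -1.25]))
```

Call:
{"name": "servo_tool", "arguments": {"plan": [{"xyz": [0.2,-0.9,2.5],"twist": [-6,0,-0.2],"jaw": 0},{"xyz": [0.4,-1.8,5],"twist": [-12,0.1,-0.5],"jaw": 0},{"xyz": [0.6,-2.7,7.5],"twist": [-18,0.2,-0.8],"jaw": 0},{"xyz": [0.8,-3.4,10],"twist": [-24,0.3,-1.0],"jaw": 0},{"xyz": [0.8,-3.8,12],"twist": [-30,0.4,-1.2],"jaw": 0},{"xyz": [0.8,-3.8,12],"twist": [-30,0.4,-1.2],"jaw": 0},{"xyz": [0.8,-3.8,12],"twist": [-30,0.4,-1.2],"jaw": 0},{"xyz": [0.8,-3.8,12],"twist": [-30,0.4,-1.2],"jaw": 0}]}}

```text
time_s: 2.15
tool_pos: [0.4532, -0.1171, 0.2841]
tool_rot: [150.0, -0.1, 71.1]
force: [0.8, -1.2, -0.6]
grip_width: 0.087
grasp_force: 0.0
```

```bash
python3 - <<'E'
from h import *
from cell import env
import cv2
o=env.get_obs();print(o["tool_pos"],o["tool_rot"],o["qpos"])
p,R=tcp(SO,SY,30);print(p,shift(o["tool_pos"],o["tool_rot"],p,R))
c=env.read_camera("wrist");np.savez("w2.npz",**c);cv2.imwrite("pics/w2.png",c["img"][:,:,::-1])
E
```

```text
[ 0.45322206 -0.1170764   0.28411283] [ 1.49979105e+02 -7.34918601e-02  7.10918257e+01] [ 44.08275134  -7.79140955 -32.4180359  128.1943259   -0.38096101
  28.61175767  -7.84590772]
[ 0.48942523 -0.12856542  0.21270893] (array([ 0.08, -0.28,  8.08]), array([ 0.02,  0.04, -0.22]))
```

View pics/w2.png

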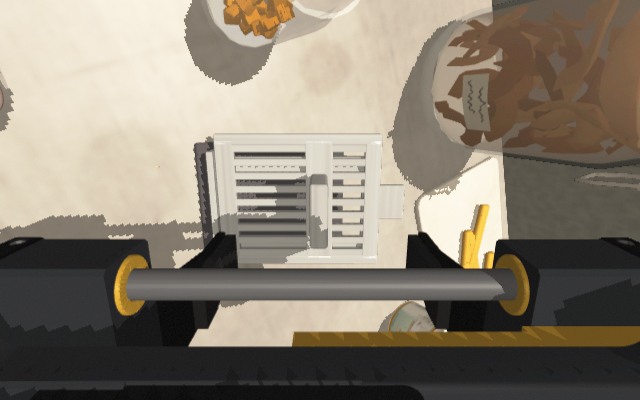

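The plate is square to the tool: its far edge lies along row 134, its near edge along about row 264, and the fin spans columns 310–328. I'll check how the tool is centred over it.

```bash
python3 - <<'E'
from h import *
from cell import env
c=load("w2.npz");o=env.get_obs();R=Ro.from_euler('xyz',o["tool_rot"],degrees=True)
def tp(p,d):
    a,v=ray(c,p);a=R.inv().apply(a-o["tool_pos"]);v=R.inv().apply(v);return np.round((a+v*(d-a[2])/v[2])*1e3,1)
for n,p,d in(("c+y-x",(214,133.5),.2705),("c+y+x",(381,134.5),.2705),("lug a",(403,185),.2705),("lug b",(402,218),.2705),("c-y",(380,264),.2705),("fin far",(319,175),.2345),("fin near",(318,248),.2345)):print(n,tp(p,d))
E
```

```text
c+y-x [ 52.7 -78.4 270.5]
c+y+x [ 52.   41.2 270.5]
lug a [ 14.8  59.3 270.5]
lug b [-11.1  60.2 270.5]
c-y [-49.7  45.1 270.5]
fin far [ 29.8  -3.  234.5]
fin near [-20.1  -3.8 234.5]
```

Call:
{"name": "servo_tool", "arguments": {"plan": [{"xyz": [0.15,-0.3,3],"twist": [0,0,-0.2],"jaw": 0},{"xyz": [0.15,-0.3,5.5],"twist": [0,0,-0.2],"jaw": 0},{"xyz": [0.15,-0.3,7],"twist": [0,0,-0.2],"jaw": 0},{"xyz": [0.15,-0.3,8],"twist": [0,0,-0.2],"jaw": 0},{"xyz": [0.15,-0.3,8],"twist": [0,0,-0.2],"jaw": 0},{"xyz": [0.15,-0.3,8],"twist": [0,0,-0.2],"jaw": 0}]}}

```text
time_s: 2.7
tool_pos: [0.4903, -0.1273, 0.2128]
tool_rot: [149.9, 0.0, 71.3]
force: [0.5, -0.5, 0.3]
grip_width: 0.0869
grasp_force: 0.0
```

Call:
{"name": "servo_tool", "arguments": {"plan": [{"xyz": [0,0,0],"twist": [0,0,0],"jaw": 1},{"xyz": [0,0,0],"twist": [0,0,0],"jaw": 1},{"xyz": [0,0,0],"twist": [0,0,0],"jaw": 1},{"xyz": [0,0,0],"twist": [0,0,0],"jaw": 1},{"xyz": [0,0,0],"twist": [0,0,0],"jaw": 1},{"xyz": [0,0,0],"twist": [0,0,0],"jaw": 1},{"xyz": [0,0,0],"twist": [0,0,0],"jaw": 1},{"xyz": [0,0,0],"twist": [0,0,0],"jaw": 1}], "newtons": 35}}

```text
time_s: 3.37
tool_pos: [0.4881, -0.1263, 0.2114]
tool_rot: [150.0, 0.0, 71.4]
force: [-0.3, -0.1, 0.3]
grip_width: 0.0418
grasp_force: 0.0
```

Call:
{"name": "servo_tool", "arguments": {"plan": [{"xyz": [0,0,0],"twist": [0,0,0],"jaw": 1},{"xyz": [0,0,0],"twist": [0,0,0],"jaw": 1},{"xyz": [0,0,0],"twist": [0,0,0],"jaw": 1},{"xyz": [0,0,0],"twist": [0,0,0],"jaw": 1},{"xyz": [0,0,0],"twist": [0,0,0],"jaw": 1},{"xyz": [0,0,0],"twist": [0,0,0],"jaw": 1},{"xyz": [0,0,0],"twist": [0,0,0],"jaw": 1},{"xyz": [0,0,0],"twist": [0,0,0],"jaw": 1}]}}

```text
time_s: 4.03
tool_pos: [0.4897, -0.1269, 0.213]
tool_rot: [149.7, -0.0, 71.4]
force: [4.4, -3.8, 1.6]
grip_width: 0.0115
grasp_force: 35.0
```

```bash
python3 - <<'E'
from h import *
from cell import env
o=env.get_obs();print(o["tool_pos"],o["tool_rot"],o["qpos"],o["force"],o["grip_width"],o["grasp_force"])
T=load("top0.npz")
print("peel",plane(T,(324,179),.1),plane(T,(324,179),0.03),"rod",plane(T,(309,174),.156))
# lift: world up 0.19, then untilted 10deg etc.
p=o["tool_pos"];R=Ro.from_euler('xyz',o["tool_rot"],degrees=True)
print("+z10cm",shift(p,o["tool_rot"],p+[0,0,.1],R))
E
```

```text
[ 0.48970755 -0.1269117   0.21303802] [ 1.49709829e+02 -1.47251018e-02  7.13667677e+01] [ 44.27639856   5.46926373 -35.05219726 127.18561535  22.49846156
  19.59244224 -27.77969018] [ 4.38828314 -3.84312809  1.55290687] 0.011497955161798249 35.00037736259401
peel [ 0.58342578 -0.01551571  0.1       ] [ 0.59250546 -0.01745634  0.03      ] rod [0.59078208 0.02846344 0.156     ]
+z10cm (array([ 0.  ,  5.04, -8.63]), array([0., 0., 0.]))
```

```bash
python3 - <<'E'
from h import *
from cell import env
o=env.get_obs()
for p,t in(([.475,-.122,.29],20),([.49,-.13,.36],8),([.50,-.13,.40],0)): print(shift(o["tool_pos"],o["tool_rot"],p,toolR(-18.5,t)))
E
```

```text
(array([-0.  ,  2.54, -7.43]), array([10.29,  0.04, -0.13]))
(array([ -0.28,   7.52, -12.63]), array([22.29,  0.03, -0.13]))
(array([  0.04,  10.36, -15.6 ]), array([ 3.029e+01,  2.000e-02, -1.300e-01]))
```

Call:
{"name": "servo_tool", "arguments": {"plan": [{"xyz": [0,0,-1],"twist": [0,0,0],"jaw": 1},{"xyz": [0,0,-3],"twist": [0,0,0],"jaw": 1},{"xyz": [0,1,-5],"twist": [4,0,0],"jaw": 1},{"xyz": [0,2.5,-7.4],"twist": [10,0,0],"jaw": 1},{"xyz": [0,4.2,-9.2],"twist": [14,0,0],"jaw": 1},{"xyz": [-0.1,6,-11],"twist": [18,0,0],"jaw": 1},{"xyz": [-0.2,7.5,-12.6],"twist": [22.3,0,0],"jaw": 1},{"xyz": [0,9,-14.2],"twist": [26.3,0,0],"jaw": 1},{"xyz": [0,10.4,-15.6],"twist": [30.3,0,0],"jaw": 1},{"xyz": [0,10.4,-15.6],"twist": [30.3,0,0],"jaw": 1}]}}

```text
time_s: 4.87
tool_pos: [0.5013, -0.1305, 0.4011]
tool_rot: [-179.8, -0.0, 71.4]
force: [0.7, -0.2, -1.4]
grip_width: 0.0118
grasp_force: 35.0
```

```bash
python3 - <<'E'
from h import *
from cell import env
o=env.get_obs();print(o["tool_pos"],o["tool_rot"],o["qpos"],o["force"],o["grip_width"],o["grasp_force"])
fR=Ro.from_euler('z',FY,degrees=True)
for p in([.51,-.02,.42],[.51,.07,.41]):print(shift(o["tool_pos"],o["tool_rot"],p,toolR(-17,0)))
E
```

```text
[ 0.50132365 -0.13051144  0.40109792] [-1.79780515e+02 -3.88758458e-02  7.13780639e+01] [ 47.13217095   4.55075746 -36.98475061 100.79390312   2.74953903
  75.79560749  -9.07268814] [ 0.6844147  -0.19287925 -1.37648338] 0.011761137401153796 34.99751646537334
(array([10.75, -2.71, -1.87]), array([-0.22, -0.04, -1.62]))
(array([19.28, -5.58, -0.86]), array([-0.22, -0.04, -1.62]))
```

Call:
{"name": "servo_tool", "arguments": {"plan": [{"xyz": [3,-0.8,-0.8],"twist": [0.2,0,-0.8],"jaw": 1},{"xyz": [6,-1.6,-1.4],"twist": [0.2,0,-1.6],"jaw": 1},{"xyz": [9,-2.4,-1.8],"twist": [0.2,0,-1.6],"jaw": 1},{"xyz": [12,-3.3,-1.8],"twist": [0.2,0,-1.6],"jaw": 1},{"xyz": [14,-4,-1.8],"twist": [0.2,0,-1.6],"jaw": 1},{"xyz": [15,-4.2,-1.8],"twist": [0.2,0,-1.6],"jaw": 1},{"xyz": [15,-4.2,-1.8],"twist": [0.2,0,-1.6],"jaw": 1},{"xyz": [15,-4.2,-1.8],"twist": [0.2,0,-1.6],"jaw": 1}]}}

```text
time_s: 5.53
tool_pos: [0.5075, 0.0246, 0.4156]
tool_rot: [-179.5, 0.1, 73.0]
force: [-0.1, -0.6, -2.3]
grip_width: 0.0116
grasp_force: 35.0
```

```bash
python3 - <<'E'
from h import *
from cell import env
import cv2
np.set_printoptions(precision=4,suppress=True)
o=env.get_obs();print(o["tool_pos"],o["tool_rot"])
c=env.read_camera("wrist");np.savez("w3.npz",**c)
fR=Ro.from_euler('z',FY,degrees=True)
for p in[(-85,-62,50),(93,-62,50),(93,62,50),(-85,62,50)]:print(proj(c,fR.apply(np.array(p)/1e3)+FC))
im=c["img"][:,:,::-1];cv2.imwrite("pics/w3.png",im)
E
```

```text
[0.5075 0.0246 0.4156] [-179.4529    0.0971   72.9886]
[253.4319  92.1489]
[439.3861  92.1427]
[452.8065 -59.0916]
[245.7875 -58.3428]
```

View pics/w3.png

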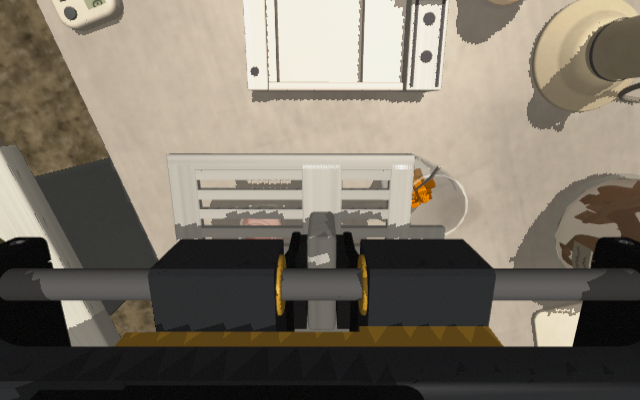

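The frame's near corners are at (245,90) and (440,91), within about 1.5 px of the predicted position. The screen is held flat, with its far edge running from (168,155) to (413,155). Next I'll work out the held pose and the hooking moves.

```bash
python3 - <<'E'
from h import *
from cell import env
import cv2
c=load("w3.npz");o=env.get_obs();R=Ro.from_euler('xyz',o["tool_rot"],degrees=True)
g=cv2.cvtColor(c["img"],cv2.COLOR_RGB2GRAY).astype(float)
for r in(156,160): print(r,"left",np.argmax(np.diff(g[r,158:180]))+158.5,"right",g[r,405:422].astype(int))
print("col250",g[148:160,250].astype(int),"c200",g[148:160,200].astype(int),"c380",g[148:160,380].astype(int))
def tp(p,d):
    a,v=ray(c,p);a=R.inv().apply(a-o["tool_pos"]);v=R.inv().apply(v);return np.round((a+v*(d-a[2])/v[2])*1e3,1)
for d in(.185,.189,.193):print(d,tp((168.5,154),d),tp((413,154),d))
a=plane(c,(246,91.5),.05);b=plane(c,(440.5,91.5),.05);print(a,b,np.linalg.norm(a-b),np.degrees(np.arctan2(*(b-a)[1::-1])))
fR=Ro.from_euler('z',FY,degrees=True);print(fR.inv().apply(a-FC)*1e3,fR.inv().apply(b-FC)*1e3)
E
```

```text
156 left 166.5 right [205 205 204 205 205 205 205 205 204 179 131 141 172 173 174 180 187]
160 left 167.5 right [205 205 205 204 205 204 205 205 204 193 174 172 172 168 165 162 143]
col250 [187 187 187 187 188 146 147 180 199 201 200 198] c200 [185 185 184 184 183 131 140 178 193 196 195 193] c380 [195 194 195 195 196 146 135 178 205 210 210 207]
0.185 [ 51.3 -73.4 185. ] [ 51.6  43.4 185. ]
0.189 [ 50.8 -75.1 189. ] [ 51.   44.5 189. ]
0.193 [ 50.2 -76.9 193. ] [ 50.5  45.6 193. ]
[0.4599602 0.127209  0.05     ] [0.63794342 0.07278498 0.05      ] 0.18611823384274703 -17.002673791699607
[-92.1115711  -61.40492479  50.        ] [ 94.00666254 -61.41361027  50.        ]
```

```bash
cat >> h.py <<'E'
FC=np.array([.567,.1592,0]);G=(15.2,-.9,30)
fR=Ro.from_euler('z',FY,degrees=True)
def pose(hx,hz,tilt,y=0):
    "tool pose with hook edge at frame (hx,y,hz) mm"
    Rs=fR*Ro.from_euler('y',-tilt,degrees=True)
    org=FC+fR.apply(np.array([hx,y,hz])/1e3)-Rs.apply([-.06,0,0])
    return tcp(org,FY,tilt,G)
def go(L):
    from cell import env
    o=env.get_obs();print(o["time_s"],o["tool_pos"],o["tool_rot"],"q",np.round(o["qpos"],0),"F",np.round(o["force"],1),o["grip_width"])
    for a in L: p,R=pose(*a);print(a,np.round(p,3),*shift(o["tool_pos"],o["tool_rot"],p,R))
E
python3 - <<'E'
from h import *
go([(-60,180,0),(-60,120,25),(-60,60,25),(-60,36,25)])
T=load("top0.npz");print(plane(T,(265,122),.16))
E
```

```text
5.5833 [0.5076362  0.02362729 0.41570719] [-1.79459684e+02  1.00741389e-01  7.28738209e+01] q [ 38.   3. -45. 100.   2.  78. -24.] F [-0.4 -1.1 -2.4] 0.011897540634764866
(-60, 180, 0) [0.581 0.154 0.374] [14.62  3.24  4.11] [-0.54  0.1  -0.13]
(-60, 120, 25) [0.496 0.18  0.328] [14.61 -5.62  8.84] [-25.54   0.13  -0.1 ]
(-60, 60, 25) [0.496 0.18  0.268] [14.62 -5.56 14.84] [-25.54   0.13  -0.1 ]
(-60, 36, 25) [0.496 0.18  0.244] [14.63 -5.54 17.24] [-25.54   0.13  -0.1 ]
[0.74089463 0.15301594 0.16      ]
```

Call:
{"name": "servo_tool", "arguments": {"plan": [{"xyz": [3.5,0,0],"twist": [0,0,0],"jaw": 1},{"xyz": [7,-0.5,0],"twist": [-3,0,0],"jaw": 1},{"xyz": [10.5,-1.3,0],"twist": [-6,0,0],"jaw": 1},{"xyz": [13,-2.2,1.5],"twist": [-10,0.1,0],"jaw": 1},{"xyz": [14.6,-3.2,3.5],"twist": [-14,0.1,0],"jaw": 1},{"xyz": [14.6,-4.2,5.5],"twist": [-18,0.1,0],"jaw": 1},{"xyz": [14.6,-5,7.5],"twist": [-22,0.1,0],"jaw": 1},{"xyz": [14.6,-5.6,8.8],"twist": [-25.5,0.1,-0.1],"jaw": 1},{"xyz": [14.6,-5.6,8.8],"twist": [-25.5,0.1,-0.1],"jaw": 1},{"xyz": [14.6,-5.6,8.8],"twist": [-25.5,0.1,-0.1],"jaw": 1}]}}

```text
time_s: 6.42
tool_pos: [0.4962, 0.1799, 0.3284]
tool_rot: [155.1, 0.1, 73.0]
force: [1.7, -0.5, -1.3]
grip_width: 0.0121
grasp_force: 35.0
```

```bash
python3 - <<'E'
from h import *
go([(-60,36,25),(-66,34.5,23),(-72,33,22)])
E
```

```text
6.4167 [0.49624367 0.17989136 0.32839745] [1.55134254e+02 6.84276269e-02 7.29889965e+01] q [ 22.   3. -52. 113.  27.  50. -61.] F [ 1.7 -0.5 -1.3] 0.012073094266346849
(-60, 36, 25) [0.496 0.18  0.244] [ 0.01 -3.58  7.69] [-0.13  0.07  0.02]
(-66, 34.5, 23) [0.497 0.18  0.242] [ 0.01 -3.51  7.84] [1.87 0.07 0.02]
(-72, 33, 22) [0.495 0.18  0.241] [ 0.01 -3.79  7.87] [2.87 0.07 0.02]
```

Call:
{"name": "servo_tool", "arguments": {"plan": [{"xyz": [0,-1.2,2.6],"twist": [0,0,0],"jaw": 1},{"xyz": [0,-2.4,5.2],"twist": [0,0,0],"jaw": 1},{"xyz": [0,-3.2,6.8],"twist": [0,0,0],"jaw": 1},{"xyz": [0,-3.6,7.7],"twist": [0,0,0],"jaw": 1},{"xyz": [0,-3.6,7.7],"twist": [0,0,0],"jaw": 1},{"xyz": [0,-3.6,7.7],"twist": [0,0,0],"jaw": 1},{"xyz": [0,-3.6,7.7],"twist": [0,0,0],"jaw": 1}]}}

```text
time_s: 7.0
tool_pos: [0.4978, 0.1815, 0.2457]
tool_rot: [154.9, -0.2, 73.0]
force: [0.1, 0.6, -1.3]
grip_width: 0.0118
grasp_force: 35.0
```

```bash
python3 - <<'E'
from h import *
from cell import env
import cv2
c=env.read_camera("scene");np.savez("s2.npz",**c)
cv2.imwrite("pics/s2.png",cv2.resize(c["img"][170:250,250:350,::-1],(750,600),interpolation=cv2.INTER_CUBIC))
go([(-66,34.5,23),(-72,33,22),(-78,32.2,20),(-83,31.5,18)])
E
```

```text
7.05 [0.4975632  0.18166729 0.24582433] [154.8790325   -0.15539554  73.01828396] q [ 18.  11. -50. 118.  40.  44. -74.] F [ 0.2  0.8 -1.7] 0.011692165882756816
(-66, 34.5, 23) [0.497 0.18  0.242] [-0.21 -0.11  0.32] [ 2.12 -0.15 -0.05]
(-72, 33, 22) [0.495 0.18  0.241] [-0.21 -0.38  0.35] [ 3.12 -0.15 -0.05]
(-78, 32.2, 20) [0.496 0.18  0.24 ] [-0.21 -0.3   0.48] [ 5.12 -0.15 -0.04]
(-83, 31.5, 18) [0.498 0.179 0.239] [-0.21 -0.14  0.66] [ 7.12 -0.15 -0.04]
```

View pics/s2.png

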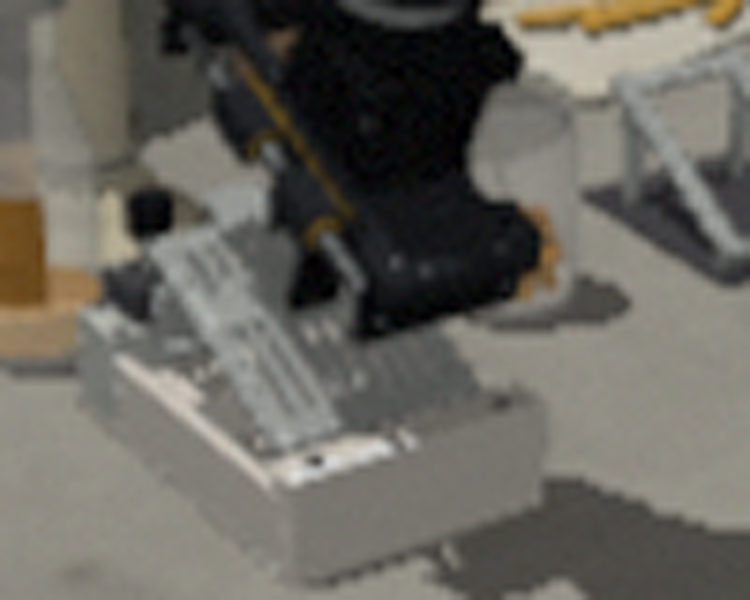

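The scene crop shows the hook edge inside the frame at about (290,445), just behind the lip, with the tool clear of the knob at (150,210). Now pushing it in under the lip.

Call:
{"name": "servo_tool", "arguments": {"plan": [{"xyz": [-0.1,-0.1,0.3],"twist": [2,-0.1,0],"jaw": 1},{"xyz": [-0.15,-0.25,0.33],"twist": [2.6,-0.1,0],"jaw": 1},{"xyz": [-0.2,-0.38,0.35],"twist": [3.1,-0.1,0],"jaw": 1},{"xyz": [-0.2,-0.38,0.35],"twist": [3.1,-0.1,0],"jaw": 1}]}}

```text
time_s: 7.38
tool_pos: [0.4939, 0.1803, 0.2399]
tool_rot: [158.1, 0.0, 73.0]
force: [-1.0, 0.1, -1.1]
grip_width: 0.0116
grasp_force: 35.0
```

```bash
python3 - <<'E'
from h import *
go([(-72,33,22),(-78,32.2,20),(-81,32,19),(-83,31.5,18)])
E
```

```text
7.3833 [0.49390342 0.18034346 0.23985938] [1.58056976e+02 1.79931193e-02 7.30259463e+01] q [ 19.  12. -51. 118.  37.  45. -71.] F [-1.   0.1 -1.1] 0.011593428480217516
(-72, 33, 22) [0.495 0.18  0.241] [ 0.03  0.15 -0.07] [-0.06  0.01  0.03]
(-78, 32.2, 20) [0.496 0.18  0.24 ] [0.03 0.24 0.06] [1.94 0.01 0.03]
(-81, 32, 19) [0.497 0.18  0.24 ] [0.03 0.28 0.11] [2.94 0.01 0.03]
(-83, 31.5, 18) [0.498 0.179 0.239] [0.02 0.41 0.23] [3.94 0.01 0.03]
```

Call:
{"name": "servo_tool", "arguments": {"plan": [{"xyz": [0,0.15,0],"twist": [1,0,0],"jaw": 1},{"xyz": [0,0.2,0.05],"twist": [1.9,0,0],"jaw": 1},{"xyz": [0,0.28,0.1],"twist": [2.9,0,0],"jaw": 1},{"xyz": [0,0.38,0.2],"twist": [3.9,0,0],"jaw": 1},{"xyz": [0,0.38,0.2],"twist": [3.9,0,0],"jaw": 1},{"xyz": [0,0.38,0.2],"twist": [3.9,0,0],"jaw": 1}]}}

```text
time_s: 7.88
tool_pos: [0.4992, 0.1781, 0.239]
tool_rot: [161.9, -0.0, 73.0]
force: [6.3, -1.4, -7.6]
grip_width: 0.0115
grasp_force: 35.1
```

```bash
python3 - <<'E'
from h import *
go([(-83,31.5,18),(-83,31,12),(-83,30.8,6),(-83,30.8,0)])
E
```

```text
7.8833 [0.49918814 0.17810729 0.23896288] [ 1.61933928e+02 -9.61505763e-03  7.29991433e+01] q [ 21.  14. -51. 116.  33.  47. -67.] F [ 6.3 -1.4 -7.6] 0.011514059502836344
(-83, 31.5, 18) [0.498 0.179 0.239] [ 0.08 -0.09 -0.06] [ 0.07 -0.01 -0.  ]
(-83, 31, 12) [0.519 0.173 0.236] [0.08 1.88 0.88] [ 6.07 -0.01 -0.  ]
(-83, 30.8, 6) [0.539 0.167 0.232] [0.08 3.75 2.  ] [ 1.207e+01 -1.000e-02 -0.000e+00]
(-83, 30.8, 0) [0.559 0.161 0.225] [0.08 5.51 3.29] [ 1.807e+01 -1.000e-02 -0.000e+00]
```

Call:
{"name": "servo_tool", "arguments": {"plan": [{"xyz": [0,0,0],"twist": [0,0,0],"jaw": 1},{"xyz": [0,0,0],"twist": [0,0,0],"jaw": 1}]}}

```text
time_s: 8.05
tool_pos: [0.4991, 0.1781, 0.239]
tool_rot: [161.9, -0.0, 73.0]
force: [6.2, -1.5, -7.1]
grip_width: 0.012
grasp_force: 35.2
```

```bash
python3 - <<'E'
from h import *
from cell import env
import cv2
c=env.read_camera("wrist");np.savez("w4.npz",**c);cv2.imwrite("pics/w4.png",c["img"][:,:,::-1])
d=env.read_camera("scene");np.savez("s4.npz",**d)
o=env.get_obs();print(o["force"],o["wrist_torque"],o["tool_pos"])
a=cv2.resize(c["img"][60:260,120:440,::-1],(800,500),interpolation=cv2.INTER_CUBIC)
cv2.imwrite("pics/w4c.png",a)
E
```

```text
[ 5.58689953 -1.87706068 -8.50489918] [-0.1340062  -0.99533373  0.07330189] [0.49911933 0.17813048 0.2389864 ]
```

View pics/w4c.png

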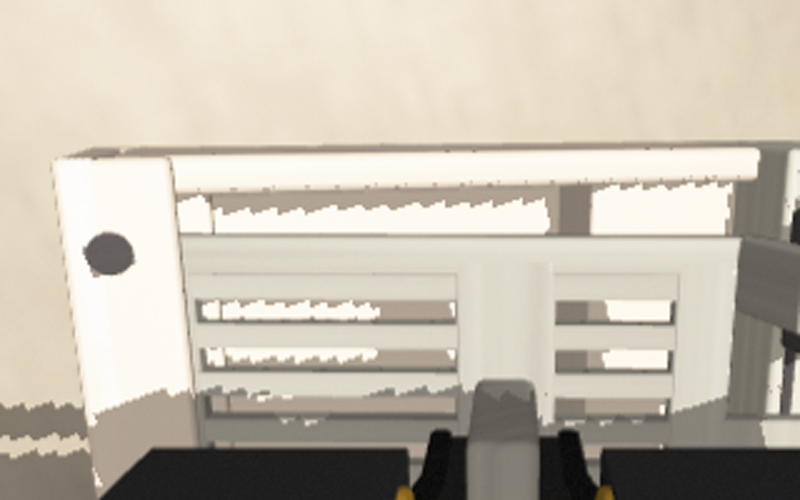

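The wrist crop shows the hook end tucked under the lip: the plate is visible only from (185,237) to (740,237), about 109 of its 120 mm. The force is small, at about 9 N back and down. I'll back off 2 mm and start swinging down.

```bash
python3 - <<'E'
from h import *
go([(-81,31,18),(-81,30.8,15),(-81,30.5,12),(-81,30.5,9)])
E
```

```text
8.15 [0.49911933 0.17813048 0.2389864 ] [ 1.61913744e+02 -1.61480577e-03  7.30146665e+01] q [ 21.  14. -51. 116.  33.  47. -67.] F [ 5.6 -1.9 -8.5] 0.011499350806338068
(-81, 31, 18) [0.5   0.179 0.239] [0.08 0.09 0.05] [ 0.09 -0.01  0.01]
(-81, 30.8, 15) [0.511 0.175 0.238] [0.08 1.09 0.5 ] [ 3.09 -0.01  0.01]
(-81, 30.5, 12) [0.521 0.172 0.236] [0.08 2.06 1.  ] [ 6.09 -0.01  0.01]
(-81, 30.5, 9) [0.531 0.169 0.234] [0.08 3.01 1.52] [ 9.09 -0.01  0.01]
```

Call:
{"name": "servo_tool", "arguments": {"plan": [{"xyz": [0,0.1,0],"twist": [0,0,0],"jaw": 1},{"xyz": [0,0.6,0.25],"twist": [1.5,0,0],"jaw": 1},{"xyz": [0.05,1.1,0.5],"twist": [3,0,0],"jaw": 1},{"xyz": [0.05,1.1,0.5],"twist": [3,0,0],"jaw": 1},{"xyz": [0.05,1.1,0.5],"twist": [3,0,0],"jaw": 1}]}}

```text
time_s: 8.57
tool_pos: [0.5099, 0.1762, 0.2376]
tool_rot: [165.0, -0.0, 73.0]
force: [1.9, -2.1, -1.5]
grip_width: 0.0116
grasp_force: 35.0
```

```bash
python3 - <<'E'
from h import *
go([(-81,30.8,15),(-81,30.5,12),(-81,30.5,9)])
E
```

```text
8.5667 [0.50992278 0.17620749 0.23761861] [ 1.65028260e+02 -9.10883737e-03  7.30175919e+01] q [ 21.  16. -52. 114.  31.  49. -64.] F [ 1.9 -2.1 -1.5] 0.011626450939002797
(-81, 30.8, 15) [0.511 0.175 0.238] [-0.05  0.1   0.02] [-0.03 -0.01  0.01]
(-81, 30.5, 12) [0.521 0.172 0.236] [-0.05  1.09  0.47] [ 2.97 -0.01  0.01]
(-81, 30.5, 9) [0.531 0.169 0.234] [-0.05  2.08  0.94] [ 5.97 -0.01  0.02]
```

Call:
{"name": "servo_tool", "arguments": {"plan": [{"xyz": [0,0.5,0.2],"twist": [1.5,0,0],"jaw": 1},{"xyz": [0,1.05,0.43],"twist": [3,0,0],"jaw": 1},{"xyz": [0,1.55,0.65],"twist": [4.5,0,0],"jaw": 1},{"xyz": [0,2.05,0.9],"twist": [6,0,0],"jaw": 1},{"xyz": [0,2.05,0.9],"twist": [6,0,0],"jaw": 1}]}}

```text
time_s: 8.98
tool_pos: [0.5319, 0.1689, 0.2337]
tool_rot: [171.2, -0.0, 72.9]
force: [0.1, -0.9, -1.8]
grip_width: 0.0116
grasp_force: 35.0
```

```bash
python3 - <<'E'
from h import *
go([(-81.5,30.5,9),(-81.5,30.5,5),(-81.5,30.5,2),(-81.5,30.5,0)])
E
```

```text
8.9833 [0.53188446 0.16890749 0.23366   ] [ 1.71172156e+02 -6.27095807e-03  7.29444434e+01] q [ 23.  21. -51. 109.  28.  54. -59.] F [ 0.1 -0.9 -1.8] 0.011601127371425567
(-81.5, 30.5, 9) [0.531 0.169 0.234] [ 0.01 -0.11 -0.04] [-0.17  0.   -0.06]
(-81.5, 30.5, 5) [0.544 0.165 0.23 ] [0.01 1.23 0.53] [ 3.83  0.   -0.06]
(-81.5, 30.5, 2) [0.554 0.162 0.227] [0.01 2.2  1.02] [ 6.83 -0.   -0.06]
(-81.5, 30.5, 0) [0.561 0.16  0.224] [0.01 2.84 1.37] [ 8.83 -0.   -0.06]
```

Call:
{"name": "servo_tool", "arguments": {"plan": [{"xyz": [0,0.6,0.25],"twist": [1.9,0,0],"jaw": 1},{"xyz": [0,1.2,0.52],"twist": [3.8,0,0],"jaw": 1},{"xyz": [0,1.7,0.76],"twist": [5.3,0,0],"jaw": 1},{"xyz": [0,2.2,1.0],"twist": [6.8,0,0],"jaw": 1},{"xyz": [0,2.2,1.0],"twist": [6.8,0,0],"jaw": 1}]}}

```text
time_s: 9.4
tool_pos: [0.554, 0.1621, 0.2271]
tool_rot: [177.9, 0.0, 73.0]
force: [-0.0, -0.3, -1.9]
grip_width: 0.0116
grasp_force: 35.0
```

```bash
python3 - <<'E'
from h import *
go([(-81.5,30,1),(-81.5,30,0),(-81.5,29.5,0)])
E
```

```text
9.4 [0.55400327 0.16207098 0.22707938] [1.77913329e+02 1.53722254e-02 7.29547403e+01] q [ 23.  26. -51. 104.  25.  60. -55.] F [-0.  -0.3 -1.9] 0.011566112033234759
(-81.5, 30, 1) [0.557 0.161 0.225] [0.02 0.35 0.19] [ 1.09  0.02 -0.04]
(-81.5, 30, 0) [0.561 0.16  0.224] [0.02 0.69 0.33] [ 2.09  0.02 -0.04]
(-81.5, 29.5, 0) [0.561 0.16  0.224] [0.02 0.68 0.38] [ 2.09  0.02 -0.04]
```

Call:
{"name": "servo_tool", "arguments": {"plan": [{"xyz": [0,0.35,0.18],"twist": [1.1,0,0],"jaw": 1},{"xyz": [0,0.65,0.32],"twist": [2.1,0,0],"jaw": 1},{"xyz": [0,0.65,0.36],"twist": [2.1,0,0],"jaw": 1},{"xyz": [0,0.65,0.38],"twist": [2.1,0,0],"jaw": 1},{"xyz": [0,0.65,0.38],"twist": [2.1,0,0],"jaw": 1}]}}

```text
time_s: 9.82
tool_pos: [0.559, 0.1612, 0.2241]
tool_rot: [179.9, 0.0, 73.1]
force: [0.6, 0.0, -2.2]
grip_width: 0.0115
grasp_force: 35.0
```

Call:
{"name": "servo_tool", "arguments": {"plan": [{"xyz": [0,0,0.05],"twist": [0,0,0],"jaw": 1},{"xyz": [0,0,0.1],"twist": [0,0,0],"jaw": 1},{"xyz": [0,0,0.15],"twist": [0,0,0],"jaw": 1},{"xyz": [0,0,0.15],"twist": [0,0,0],"jaw": 1}]}}

```text
time_s: 10.15
tool_pos: [0.5591, 0.161, 0.2226]
tool_rot: [179.9, 0.0, 73.1]
force: [-0.1, 0.1, -1.7]
grip_width: 0.0114
grasp_force: 35.0
```

Call:
{"name": "servo_tool", "arguments": {"plan": [{"xyz": [0,0,0.05],"twist": [0,0,0],"jaw": 1},{"xyz": [0,0,0.1],"twist": [0,0,0],"jaw": 1},{"xyz": [0,0,0.15],"twist": [0,0,0],"jaw": 1},{"xyz": [0,0,0.15],"twist": [0,0,0],"jaw": 1}]}}

```text
time_s: 10.48
tool_pos: [0.5592, 0.161, 0.221]
tool_rot: [179.9, 0.0, 73.1]
force: [0.3, 0.3, -2.0]
grip_width: 0.012
grasp_force: 35.0
```

```bash
python3 - <<'E'
from h import *
from cell import env
import cv2
go([(-81.5,30,0)])
c=env.read_camera("wrist");np.savez("w5.npz",**c);cv2.imwrite("pics/w5.png",c["img"][:,:,::-1])
o=env.get_obs();R=Ro.from_euler('xyz',o["tool_rot"],degrees=True)
g=cv2.cvtColor(c["img"],cv2.COLOR_RGB2GRAY).astype(int)
for col in(230,300,380): print(col,g[100:165,col].tolist())
for row in(160,170):print(row,g[row,150:200].tolist(),g[row,400:460].tolist())
E
```

```text
10.4833 [0.55922269 0.16097383 0.22102222] [1.79906934e+02 3.85922450e-02 7.30607445e+01] q [ 23.  28. -51. 103.  25.  61. -54.] F [ 0.3  0.3 -2. ] 0.0120045492151264
(-81.5, 30, 0) [0.561 0.16  0.224] [-0.03  0.17 -0.3 ] [0.09 0.04 0.06]
230 [204, 204, 204, 204, 205, 205, 205, 204, 204, 206, 205, 204, 205, 205, 204, 204, 204, 204, 204, 203, 187, 152, 138, 140, 141, 195, 230, 238, 243, 246, 246, 245, 244, 244, 244, 243, 243, 242, 237, 224, 207, 160, 149, 154, 155, 154, 155, 232, 244, 244, 244, 244, 244, 193, 153, 193, 212, 216, 217, 213, 210, 206, 206, 208, 211]
300 [217, 216, 215, 215, 213, 213, 213, 212, 212, 212, 213, 213, 213, 212, 212, 212, 211, 210, 212, 211, 192, 161, 143, 139, 138, 183, 229, 239, 243, 246, 246, 246, 245, 245, 244, 244, 243, 242, 240, 227, 208, 165, 152, 154, 154, 154, 155, 167, 234, 244, 244, 244, 244, 193, 146, 193, 218, 222, 221, 220, 217, 214, 216, 214, 213]
380 [223, 224, 223, 224, 223, 222, 222, 222, 220, 221, 220, 220, 219, 218, 218, 218, 218, 217, 218, 217, 218, 175, 141, 139, 141, 170, 225, 237, 243, 246, 247, 247, 246, 245, 245, 244, 243, 243, 241, 2
[... 520 characters left out ...]
46, 245, 246, 246, 246, 246, 246, 246, 245, 245, 246, 246, 246, 246, 246, 245, 245, 245, 245, 245, 245, 245, 243, 195, 153, 155, 146, 96, 92, 92, 91, 90]
170 [88, 88, 86, 86, 87, 85, 105, 225, 232, 234, 244, 244, 244, 244, 244, 244, 244, 244, 244, 244, 244, 244, 244, 244, 237, 228, 214, 162, 117, 113, 106, 114, 117, 118, 118, 132, 201, 200, 199, 200, 202, 204, 205, 204, 195, 200, 201, 201, 199, 200] [214, 215, 216, 215, 213, 213, 216, 217, 219, 218, 218, 215, 213, 194, 220, 246, 245, 246, 246, 245, 246, 245, 246, 246, 246, 246, 246, 246, 246, 245, 243, 198, 197, 182, 169, 152, 154, 155, 154, 155, 155, 154, 155, 155, 155, 156, 157, 152, 120, 118, 120, 119, 119, 118, 106, 104, 102, 90, 90, 90]
```

Call:
{"name": "servo_tool", "arguments": {"plan": [{"xyz": [0,0,0.05],"twist": [0,0,0],"jaw": 1},{"xyz": [0,0,0.1],"twist": [0,0,0],"jaw": 1},{"xyz": [0,0,0.15],"twist": [0,0,0],"jaw": 1},{"xyz": [0,0,0.15],"twist": [0,0,0],"jaw": 1}]}}

```text
time_s: 10.87
tool_pos: [0.5592, 0.161, 0.2195]
tool_rot: [179.9, 0.0, 73.1]
force: [-0.5, 0.6, -2.2]
grip_width: 0.012
grasp_force: 35.0
```

Call:
{"name": "servo_tool", "arguments": {"plan": [{"xyz": [0,0,0.05],"twist": [0,0,0],"jaw": 1},{"xyz": [0,0,0.1],"twist": [0,0,0],"jaw": 1},{"xyz": [0,0,0.1],"twist": [0,0,0],"jaw": 1}]}}

```text
time_s: 11.12
tool_pos: [0.5594, 0.1611, 0.2189]
tool_rot: [179.9, 0.0, 73.1]
force: [-0.9, -0.5, 0.0]
grip_width: 0.0119
grasp_force: 35.0
```

Call:
{"name": "servo_tool", "arguments": {"plan": [{"xyz": [0,0,0.02],"twist": [0,0,0],"jaw": 0.75},{"xyz": [0,0,0.02],"twist": [0,0,0],"jaw": 0.75},{"xyz": [0,0,0.02],"twist": [0,0,0],"jaw": 0.7},{"xyz": [0,0,0.02],"twist": [0,0,0],"jaw": 0.7},{"xyz": [0,0,0.02],"twist": [0,0,0],"jaw": 0.65},{"xyz": [0,0,0.02],"twist": [0,0,0],"jaw": 0.65}]}}

```text
time_s: 11.62
tool_pos: [0.5593, 0.161, 0.2185]
tool_rot: [179.9, 0.0, 73.1]
force: [-0.5, 1.1, -0.1]
grip_width: 0.029
grasp_force: 0.0
```

Call:
{"name": "servo_tool", "arguments": {"plan": [{"xyz": [0,0,-1],"twist": [0,0,0],"jaw": 0.65},{"xyz": [0,0,-3.5],"twist": [0,0,0],"jaw": 0.6},{"xyz": [0,0,-7],"twist": [0,0,0],"jaw": 0.55},{"xyz": [0,0,-10.5],"twist": [0,0,0],"jaw": 0.5},{"xyz": [-2,0,-13],"twist": [0,0,0],"jaw": 0.5},{"xyz": [-4,0,-14],"twist": [0,0,0],"jaw": 0.5},{"xyz": [-4,0,-14],"twist": [0,0,0],"jaw": 0.5},{"xyz": [-4,0,-14],"twist": [0,0,0],"jaw": 0.5}]}}

```text
time_s: 12.28
tool_pos: [0.5476, 0.122, 0.3596]
tool_rot: [179.8, 0.1, 72.9]
force: [0.1, 0.5, -0.6]
grip_width: 0.0431
grasp_force: 0.0
```

```bash
python3 - <<'E'
from h import *
from cell import env
import cv2
go([])
c=env.read_camera("wrist");np.savez("w6.npz",**c)
cv2.imwrite("pics/w6.png",cv2.resize(c["img"][0:260,150:500,::-1],(800,594),interpolation=cv2.INTER_CUBIC))
for p in[(-93,-62,50),(93,-62,50),(93,62,50),(-93,62,50),(-73,54,50),(38,50,35),(38,-50,35),(56,13,35),(56,-13,35),(76,32,104)]:
    q=proj(c,fR.apply(np.array(p)/1e3)+FC);print(p,np.round((q-[150,0])*800/350))
E
```

```text
12.2833 [0.54759483 0.12202298 0.35964575] [1.79760780e+02 5.04425914e-02 7.29179534e+01] q [ 33.  17. -56.  98.  15.  73. -44.] F [ 0.1  0.5 -0.6] 0.04305599203890787
(-93, -62, 50) [166. 490.]
(93, -62, 50) [648. 489.]
(93, 62, 50) [679. 147.]
(-93, 62, 50) [138. 147.]
(-73, 54, 50) [198. 172.]
(38, 50, 35) [511. 186.]
(38, -50, 35) [501. 449.]
(56, 13, 35) [555. 289.]
(56, -13, 35) [551. 357.]
(76, 32, 104) [677. 237.]
```

View pics/w6.png

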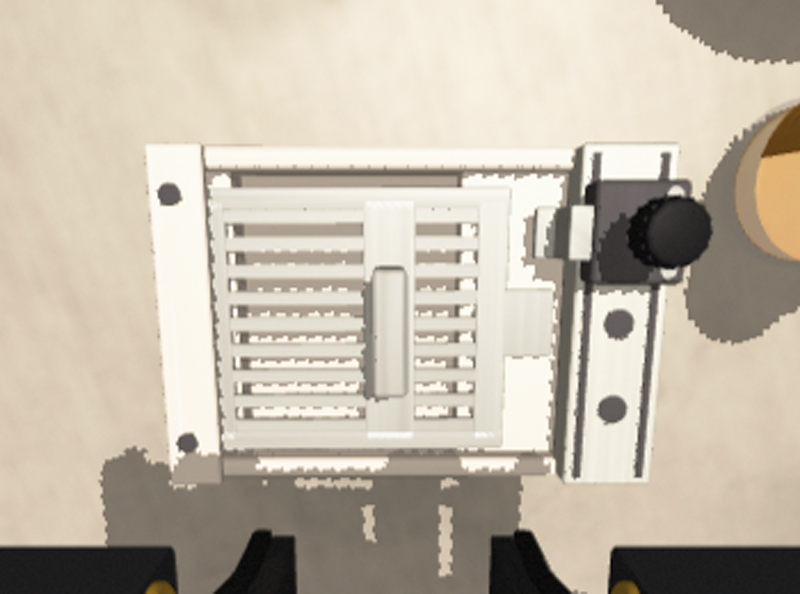

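The crop shows the screen lying flat in the frame. Its far corners are at (510,187) and (502,445), within 4 px of the predicted seat, and the hook end is under the lip. The knob is at (676,230). I've now viewed 11 pictures, one over the limit, so from here I'll work from numbers only. Next I'll turn 90° so the gripper body clears the juice bottle, and close on the knob along frame y.

```bash
cat >> h.py <<'E'
KR=Ro.from_euler('z',FY,degrees=True)*Ro.from_matrix(np.array([[-1,0,0],[0,1,0],[0,0,-1.]]))
def kp(z,y=33): return fR.apply([.076,y/1e3,z/1e3+.164])+FC
E
python3 - <<'E'
from h import *
from cell import env
o=env.get_obs()
for z in(180,94):print(kp(z),shift(o["tool_pos"],o["tool_rot"],kp(z),KR))
T=load("top0.npz");W=load("w6.npz")
import cv2
# dark knob head centroid in w6
im=W["img"].astype(int);m=(im.max(2)<45).astype(np.uint8);m[:60]=0;m[130:]=0;m[:,:405]=0;m[:,470:]=0
n,l,s,ce=cv2.connectedComponentsWithStats(m);i=1+np.argmax(s[1:,4]);print("blob",s[i],ce[i])
# top view at w6 crop (676,230)
print(tri(W,(150+676/800*350,230*350/800),load("scene0.npz"),(250+121/6-.4,165+200/6-.4)))
E
```

```text
[0.64932743 0.16853781 0.344     ] (array([7.35, 8.42, 1.49]), array([ 8.000e-02,  1.300e-01, -8.999e+01]))
[0.64932743 0.16853781 0.258     ] (array([ 7.35,  8.4 , 10.09]), array([ 8.000e-02,  1.300e-01, -8.999e+01]))
blob [424  86  37  32 629] [441.6836248  103.27662957]
(array([0.65046692, 0.16738457, 0.09509467]), np.float64(0.0022548047421460035))
```

Call:
{"name": "servo_tool", "arguments": {"plan": [{"xyz": [0.8,0.9,0],"twist": [0,0,-7],"jaw": 0.4},{"xyz": [1.5,1.7,0],"twist": [0,0,-14],"jaw": 0.4},{"xyz": [2.2,2.5,0],"twist": [0,0,-21],"jaw": 0.4},{"xyz": [2.9,3.3,0],"twist": [0,0,-28],"jaw": 0.4},{"xyz": [3.6,4.1,0],"twist": [0,0,-35],"jaw": 0.4},{"xyz": [4.3,4.9,0],"twist": [0,0,-42],"jaw": 0.4},{"xyz": [5,5.7,0],"twist": [0,0,-49],"jaw": 0.4},{"xyz": [5.7,6.5,0],"twist": [0,0,-56],"jaw": 0.4},{"xyz": [6.4,7.3,0],"twist": [0,0,-63],"jaw": 0.4},{"xyz": [7,8,0],"twist": [0,0,-70],"jaw": 0.4}]}}

```text
time_s: 13.17
tool_pos: [0.6445, 0.1682, 0.3571]
tool_rot: [-180.0, -0.0, 143.5]
force: [0.3, 1.5, 0.4]
grip_width: 0.052
grasp_force: 0.0
```

```bash
python3 - <<'E'
from h import *
from cell import env
o=env.get_obs();print(o["tool_pos"],o["tool_rot"],np.round(o["qpos"]),o["grip_width"])
for z in(180,94):print(shift(o["tool_pos"],o["tool_rot"],kp(z),KR))
E
```

```text
[0.64449941 0.16824665 0.35712847] [-1.79986488e+02 -4.51786290e-02  1.43517534e+02] [ 26.  36. -64.  83.  32.  81.  15.] 0.052010939883783115
(array([-0.37,  0.31,  1.31]), array([-1.000e-02, -5.000e-02, -1.948e+01]))
(array([-0.38,  0.31,  9.91]), array([-1.000e-02, -5.000e-02, -1.948e+01]))
```

Call:
{"name": "servo_tool", "arguments": {"plan": [{"xyz": [-0.2,0.2,0.5],"twist": [0,0,-6.5],"jaw": 0.4},{"xyz": [-0.4,0.3,1],"twist": [0,0,-13],"jaw": 0.4},{"xyz": [-0.4,0.3,1.3],"twist": [0,0,-19.5],"jaw": 0.4},{"xyz": [-0.4,0.3,3],"twist": [0,0,-19.5],"jaw": 0.4},{"xyz": [-0.4,0.3,5],"twist": [0,0,-19.5],"jaw": 0.4},{"xyz": [-0.4,0.3,7],"twist": [0,0,-19.5],"jaw": 0.4},{"xyz": [-0.4,0.3,7],"twist": [0,0,-19.5],"jaw": 0.4},{"xyz": [-0.4,0.3,7],"twist": [0,0,-19.5],"jaw": 0.4}]}}

```text
time_s: 13.83
tool_pos: [0.6488, 0.1673, 0.2869]
tool_rot: [-179.9, -0.1, 162.7]
force: [0.4, 0.1, -0.0]
grip_width: 0.0523
grasp_force: 0.0
```

```bash
python3 - <<'E'
from h import *
from cell import env
o=env.get_obs();print(o["tool_pos"],o["tool_rot"],np.round(o["qpos"]),o["grip_width"],o["force"])
for z in(94,):print(shift(o["tool_pos"],o["tool_rot"],kp(z),KR))
E
```

```text
[0.64879715 0.16729704 0.28687432] [-1.79924016e+02 -1.05818612e-01  1.62653173e+02] [ 27.  42. -65.  86.  38.  77.  31.] 0.05225599291203407 [ 0.3986972   0.11534236 -0.04815875]
(array([-0.02,  0.14,  2.89]), array([-0.08, -0.11, -0.35]))
```

Call:
{"name": "servo_tool", "arguments": {"plan": [{"xyz": [0,0.1,1],"twist": [0,0,-0.3],"jaw": 0.4},{"xyz": [0,0.1,2],"twist": [0,0,-0.3],"jaw": 0.4},{"xyz": [0,0.1,2.9],"twist": [0,0,-0.3],"jaw": 0.4},{"xyz": [0,0.1,2.9],"twist": [0,0,-0.3],"jaw": 0.4},{"xyz": [0,0.1,2.9],"twist": [0,0,-0.3],"jaw": 0.6},{"xyz": [0,0.1,2.9],"twist": [0,0,-0.3],"jaw": 1},{"xyz": [0,0.1,2.9],"twist": [0,0,-0.3],"jaw": 1},{"xyz": [0,0.1,2.9],"twist": [0,0,-0.3],"jaw": 1},{"xyz": [0,0.1,2.9],"twist": [0,0,-0.3],"jaw": 1},{"xyz": [0,0.1,2.9],"twist": [0,0,-0.3],"jaw": 1}]}}

```text
time_s: 14.67
tool_pos: [0.6499, 0.1675, 0.2599]
tool_rot: [-180.0, 0.1, 162.9]
force: [0.5, 0.4, 1.3]
grip_width: 0.0203
grasp_force: 0.8
```

Call:
{"name": "servo_tool", "arguments": {"plan": [{"xyz": [0,0,0],"twist": [0,0,0],"jaw": 1},{"xyz": [0,0,0],"twist": [0,0,0],"jaw": 1},{"xyz": [0,0,0],"twist": [0,0,0],"jaw": 1}]}}

```text
time_s: 14.92
tool_pos: [0.6499, 0.1676, 0.2599]
tool_rot: [-180.0, 0.1, 162.9]
force: [0.6, -0.1, 2.0]
grip_width: 0.0191
grasp_force: 35.0
```

Call:
{"name": "servo_tool", "arguments": {"plan": [{"xyz": [0,0,-0.4],"twist": [0,0,0],"jaw": 1},{"xyz": [0,0,-0.8],"twist": [0,0,0],"jaw": 1},{"xyz": [0,0,-1.2],"twist": [0,0,0],"jaw": 1},{"xyz": [0,0,-1.2],"twist": [0,0,0],"jaw": 1},{"xyz": [0,0,-1.2],"twist": [0,0,0],"jaw": 1}]}}

```text
time_s: 15.33
tool_pos: [0.6497, 0.167, 0.271]
tool_rot: [-179.9, 0.1, 162.8]
force: [1.9, 0.8, -7.9]
grip_width: 0.0189
grasp_force: 35.0
```

Call:
{"name": "servo_tool", "arguments": {"plan": [{"xyz": [0,-0.5,0],"twist": [0,0,0],"jaw": 1},{"xyz": [0,-1.1,0],"twist": [0,0,0],"jaw": 1},{"xyz": [0,-1.7,0],"twist": [0,0,0],"jaw": 1},{"xyz": [0,-2.3,0],"twist": [0,0,0],"jaw": 1},{"xyz": [0,-2.9,0],"twist": [0,0,0],"jaw": 1},{"xyz": [0,-3.2,0],"twist": [0,0,0],"jaw": 1},{"xyz": [0,-3.2,0],"twist": [0,0,0],"jaw": 1},{"xyz": [0,-3.2,0],"twist": [0,0,0],"jaw": 1}]}}

```text
time_s: 16.0
tool_pos: [0.6401, 0.1356, 0.2713]
tool_rot: [-179.8, 0.1, 162.8]
force: [0.5, -2.3, -8.0]
grip_width: 0.0188
grasp_force: 35.0
```

```bash
python3 - <<'E'
from h import *
from cell import env
o=env.get_obs();print(o["tool_pos"],o["force"],fR.inv().apply(o["tool_pos"]-np.array([.6499,.1676,.2599]))*1e3)
E
```

```text
[0.64011506 0.13559435 0.27126094] [ 0.50226383 -2.30162704 -7.95111981] [ 1.65241042e-04 -3.34679939e+01  1.13609361e+01]
```

Call:
{"name": "servo_tool", "arguments": {"plan": [{"xyz": [0,0.1,0],"twist": [0,0,0],"jaw": 1},{"xyz": [0,0.1,0.3],"twist": [0,0,0],"jaw": 1},{"xyz": [0,0.1,0.6],"twist": [0,0,0],"jaw": 1},{"xyz": [0,0.1,0.9],"twist": [0,0,0],"jaw": 1},{"xyz": [0,0.1,1.1],"twist": [0,0,0],"jaw": 1},{"xyz": [0,0.1,1.1],"twist": [0,0,0],"jaw": 1},{"xyz": [0,0.1,1.1],"twist": [0,0,0],"jaw": 1}]}}

```text
time_s: 16.58
tool_pos: [0.6407, 0.1379, 0.2607]
tool_rot: [-180.0, 0.1, 162.9]
force: [1.2, -2.3, -5.1]
grip_width: 0.0187
grasp_force: 35.0
```

```bash
python3 - <<'E'
from h import *
from cell import env
o=env.get_obs();print(o["tool_pos"],o["force"],fR.inv().apply(o["tool_pos"]-np.array([.6499,.1676,.2599]))*1e3)
E
```

```text
[0.64072547 0.13786645 0.26069977] [ 1.19662509 -2.33929906 -5.1319004 ] [ -0.0803988  -31.11671268   0.79977482]
```

The knob came down to 0.8 mm and the spring still pulls, so the pin has entered the notch. Now I'll let go.

Call:
{"name": "servo_tool", "arguments": {"plan": [{"xyz": [0,0,0.06],"twist": [0,0,0],"jaw": 1},{"xyz": [0,0,0.06],"twist": [0,0,0],"jaw": 0.7},{"xyz": [0,0,0.06],"twist": [0,0,0],"jaw": 0.6},{"xyz": [0,0,0.06],"twist": [0,0,0],"jaw": 0.5},{"xyz": [0,0,0.06],"twist": [0,0,0],"jaw": 0.45},{"xyz": [0,0,0.06],"twist": [0,0,0],"jaw": 0.45}]}}

```text
time_s: 17.08
tool_pos: [0.6406, 0.1384, 0.2607]
tool_rot: [180.0, 0.1, 162.9]
force: [0.0, 0.1, 0.0]
grip_width: 0.0436
grasp_force: 0.0
```

Call:
{"name": "servo_tool", "arguments": {"plan": [{"xyz": [0,0,-1],"twist": [0,0,0],"jaw": 0.45},{"xyz": [0,0,-3],"twist": [0,0,0],"jaw": 0.45},{"xyz": [0,0,-6],"twist": [0,0,0],"jaw": 0.45},{"xyz": [1,0,-9],"twist": [0,0,0],"jaw": 0.45},{"xyz": [4,0,-11],"twist": [0,0,0],"jaw": 0.45},{"xyz": [8,0,-12],"twist": [0,0,0],"jaw": 0.45},{"xyz": [12,0,-12],"twist": [0,0,0],"jaw": 0.45},{"xyz": [15,0,-12],"twist": [0,0,0],"jaw": 0.45},{"xyz": [15,0,-12],"twist": [0,0,0],"jaw": 0.45},{"xyz": [15,0,-12],"twist": [0,0,0],"jaw": 0.45}]}}

```text
time_s: 17.92
tool_pos: [0.4955, 0.1835, 0.3809]
tool_rot: [-179.8, 0.3, 163.0]
force: [0.9, -0.8, 0.6]
grip_width: 0.0478
grasp_force: 0.0
```

```bash
python3 - <<'E'
from h import *
from cell import env
import cv2
o=env.get_obs();print(o["time_s"],o["tool_pos"],o["grip_width"])
S0=load("scene0.npz");P={}
for n in("scene","top","wrist"):
    c=env.read_camera(n);P[n]=c;cv2.imwrite(f"pics/end_{n}.png",c["img"][:,:,::-1])
def blob(c,guess,r):
    u,v=np.round(proj(c,guess)).astype(int);im=c["img"].astype(int)
    x0,y0=max(u-r,0),max(v-r,0);m=(im[y0:v+r,x0:u+r].max(2)<45).astype(np.uint8)
    n,l,s,ce=cv2.connectedComponentsWithStats(m)
    return (u,v),[(s[i].tolist(),np.round(ce[i]+[x0,y0],1).tolist()) for i in range(1,n) if s[i,4]>15]
kn=fR.apply([.076,0,.094])+FC;k0=fR.apply([.076,.032,.094])+FC
print("scene0",blob(S0,k0,12));print("top0",blob(load("top0.npz"),k0,12))
for n,r in(("scene",12),("top",12),("wrist",40)):print(n,blob(P[n],kn,r))
d={n:cv2.absdiff(P[n]["img"],load(n+"0.npz")["img"]).max(2) for n in("scene","top")}
for n in d:
    m=cv2.morphologyEx((d[n]>40).astype(np.uint8),cv2.MORPH_OPEN,np.ones((3,3)));k,l,s,ce=cv2.connectedComponentsWithStats(m);print(n,[x.tolist() for x in s[1:] if x[4]>40])
E
```

```text
17.9167 [0.49553206 0.18353905 0.38087945] 0.04776058740269443
scene0 ((np.int64(269), np.int64(198)), [([10, 9, 6, 7, 35], [269.7, 198.0])])
top0 ((np.int64(262), np.int64(158)), [([10, 9, 11, 10, 68], [264.2, 159.7])])
scene ((np.int64(278), np.int64(196)), [([10, 9, 6, 7, 32], [278.2, 196.2])])
top ((np.int64(273), np.int64(161)), [([9, 9, 9, 12, 57], [273.8, 162.9])])
wrist ((np.int64(320), np.int64(352)), [([0, 35, 80, 45, 3600], [319.5, 369.0])])
scene [[385, 0, 124, 43, 3324], [528, 0, 38, 153, 2598], [309, 30, 19, 20, 230], [287, 34, 18, 18, 252], [483, 34, 4, 14, 54], [350, 36, 13, 12, 100], [478, 50, 10, 46, 253], [309, 60, 7, 40, 230], [288, 64, 14, 7, 72], [289, 82, 8, 13, 96], [473, 97, 22, 66, 704], [494, 98, 6, 12, 55], [289, 112, 26, 6, 132], [268, 121, 68, 46, 1197], [289, 156, 12, 28, 193], [308, 158, 6, 22, 113], [465, 167, 11, 35, 196], [479, 175, 8, 14, 86], [528, 180, 12, 39, 215], [340, 182, 8, 8, 50], [266, 195, 7, 9, 52], [346, 194, 12, 7, 57], [277, 212, 22, 11, 122], [287, 223, 25, 9, 133], [302, 228, 99, 25, 1162], [442, 235, 22, 12, 197], [532, 261, 15, 12, 106]]
top [[258, 154, 11, 13, 108], [270, 158, 11, 12, 94], [194, 164, 142, 119, 8136], [363, 184, 13, 6, 41], [589, 279, 15, 11, 86], [283, 286, 22, 11, 185], [529, 292, 71, 44, 1512], [301, 300, 18, 20, 135], [604, 300, 10, 11, 76], [626, 303, 14, 15, 136], [602, 318, 25, 14, 184], [291, 321, 82, 57, 2016], [578, 342, 22, 16, 140], [327, 355, 15, 10, 99]]
```

```bash
python3 -c "
from cell import env
print(env.sign_off())"
```

```text
the job is handed in; nothing more can be done
None
```

The screen is hooked under the lip and lies flat on its seat. The keeper is one notch on with the knob dropped in, checked by camera and wrist force. I handed the job in at about 18 s without seeing a verdict, and I viewed 11 pictures, one over the limit of 10.

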